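# Draw the bottom kiln prop and stand it on the kiln shelf

## Robot

A 7-joint arm with a two-finger parallel gripper is mounted at the origin on the work surface. World frame = base frame: x ahead of the robot, y to its left, z up, the work surface at z = 0. Lengths are in m, angles in rad, forces in N, time in s.
With the tool pointing down it reaches from about 0.425 to 0.925 m from the base axis. Payload 6.8 kg.
Tool frame: the origin (TCP) lies between the finger pads; the fingertips stand 14 mm ahead of it and the grasp point (between the pads) lies 5 mm behind it; z points along the fingers, y is the line along which they close (so a half turn about z gives the same grasp; the last joint's range is limited). The gripper opens to 88 mm and grips with 3 to 60 N. Pads are 20 mm wide; open, the fingers measure 115 mm over their backs; the gripper's body (75 mm by 178 mm) begins 61 mm behind the grasp point.
Start: joints at [1.142, 0.477, 0.022, 1.555, -0.011, 1.109, -0.083], TCP at [0.213, -0.641, 0.237] pointing down, gripper open.
Joint ranges: [-2.96, 2.96], [-0.34, 2.1], [-1.41, 1.46], [0.24, 2.44], [-1.37, 4.51], [0.17, 1.92], [-2.96, 2.96]. Speed limits (rad/s): [2.39, 2.39, 3.14, 3.14, 3.14, 3.14, 3.14].

## Interface

Orientations are given as a rotation vector (axis times angle).
In Python, from station import readout, grab_frame, get_calibration, manip, finder gives the robot as it stands.
- The arm moves only by the tool servo_tool, never from a script. Its argument "rows" is a list of rows, each a list of 2 entries, a list of its own where there are three numbers: the shift along the tool's x, y, z scaled (see below), then the turn, a rotation vector about the tool's x, y, z scaled (see below). A call has 1 to 5 rows; each row shifts and turns the commanded pose from where the row before left it, along the tool's axes as they then stand; what a row does not reach is not made up. The controller multiplies each number of a shift by 40 mm and each number of a turn by 0.12 rad. A row lasts 1/8 s, in which the tool goes at most 62.5 mm and 10.7 degrees, less where a joint would pass 70% of its speed; a pose out of reach is approached as far as the arm can. A call with a number of a shift or a turn outside -1 to 1 is refused whole. A call with a gripper value outside its range is refused whole. "claw" is the gripper command: -1 is fully open, 1 is shut, values between are in proportion, set as the call begins (left out, the last holds). The fingers move at their own pace and stop on an object; "newtons" is the grip in N (left out, the last holds). Time passes only in rows, so rows that do not move let the fingers close. It gives the time, the measured TCP pose, the force, the opening and the grip force at its end, in the units of the state.
- readout.get_obs(): the state, without advancing time (a new reading comes with each control period).
- grab_frame(name): name is "side" or "top" or "wrist"; returns the picture (400x640x3 uint8, red, green, blue); there is no depth.
- get_calibration(name): a dict with "intrinsics" (3x3 intrinsics, pixels), "pose" (4x4, takes a point from camera to world coordinates). Camera axes: x right, y up, looking along -z (the intrinsics and any distortion apply to the point x, -y, -z); pixel columns grow to the right and rows downward; lengths in m; the calibration is good to about 2 mm. A picture is of the moment at which its call begins: read the wrist's pose just before it. get_calibration takes no time and is no camera call; for the wrist camera it gives the pose at the moment of the call.
- manip.finish_job(): hands the job in; it is judged then, once.
Trained networks look in the newest picture that a camera, given by its name, has taken for a name from the list of things; names that differ only in an ending like _2 or _b are one class to them, and where a whole thing is asked for, a point or a joint stands for the part that bears it (a point fixed in the world has none). Each returns a list of dicts, best first, with "conf" (0 to 1); they miss things now and then, are a little off and sometimes report something else, mostly with a low value. They report only what shows in the picture. A call takes as long as a camera call. They do not tell look-alikes from the thing itself.
- finder.masks_of(label, camera): "region" (400x640 bool, what is visible of it).
- finder.mark_of(label, camera): "xyz" ([x, y, z] in m, in world coordinates, good to about 4 mm: a listed point, or the origin of a listed thing).
The state is a dict: "clock": time; "joint_positions": joint angles; "joint_velocities": joint speeds; "tau": joint torques, N m; "position": TCP position; "orientation": TCP orientation; "wrist_force": force on the tool from outside, world axes, zero at the start; "ft_torque": the same for the moment, N m; "width": finger opening in m; "finger_force": force on a finger pad.
Only numpy, scipy, OpenCV 4.12 (cv2) and the standard library are available. Lean on these libraries where they do the work, as an engineer would, in place of code of your own. Each camera call takes 0.05 s, during which the arm holds its last target. There are 200 camera calls.

## Task

Draw the bottom prop out of the foot of the leaning dispenser, leaving the other four inside to drop down by one place. Stand it on end, square and centred on the empty bare mark of the kiln shelf, just as the two props there stand; it is brittle, so lower it until you feel it rest lightly on the shelf, wait a moment, and only then let go. Do not push about those two props or anything else on the table.

Things in the scene. Friction and masses are not known exactly. Their poses are not given: they have to be found in the camera images.
- dispenser: Plywood gravity dispenser for kiln props, fixed to the table. Origin on the table under it; x level from its open front to its back board (with a 22 mm sight slot), y across, z up. Its column leans back 20 degrees: the floor board slopes 20 degrees down towards the back. Five props lie one on another, 64 mm length front to back along the slope, 44 mm width across; play 1.5 mm at each side, 5 mm lengthways.
- floor_edge (a point): Middle of the front edge of the dispenser's sloping floor, 78 mm above the table, flush with the bottom prop's front face; axes as the dispenser (level). The front 42 mm of the floor is a tongue only 28 mm wide and 10 mm thick; along it the side boards are cut away up to 56 mm above the floor, so that fingers can take the bottom prop by its sides, reaching 10 mm below the floor too.
- strip_foot (a point): Lower end, outer face, of the steel strip (22 mm wide, 3 mm thick) that holds the upper props back: 6 mm in front of the props' front faces and 32 mm above the floor, square to it, so 6 mm above the bottom prop's top. The strip runs up the whole leaning column: a vertical tool's gripper body has no room, it must lean away to the front.
- column_top (a point): Top front of the column, on a cross bar: 14 mm in front of the props' front faces and 156 mm up along the column. The bar reaches 24 mm down the column and is 61 mm wide, as the column itself is.
- seat (a point): Centre of the place of the bottom prop in the dispenser. Axes as dispenser (level, not sloping).
- prop0_center (a point): Centre of the BOTTOM prop in the dispenser, the one to draw: a pale hollow refractory block 64 x 44 x 26 mm, 0.08 to 0.17 kg. x along its length (at the start inwards and 20 degrees down), y along its width, z through its thickness (up and 20 degrees back). Friction on wood and props about 0.5 to 0.7; it takes up to about 12 N to draw it from under the others.
- prop1_center (a point): Centre of the second prop in the dispenser, counted from below, same block and axes as the bottom one; 26 mm above it, square to the sloping floor. It stays in the dispenser and drops 26 mm when the bottom one is drawn.
- prop2_center (a point): Centre of the third prop in the dispenser, counted from below, same block and axes as the bottom one; 52 mm above it, square to the sloping floor. It stays in the dispenser and drops 26 mm when the bottom one is drawn.
- prop3_center (a point): Centre of the fourth prop in the dispenser, counted from below, same block and axes as the bottom one; 78 mm above it, square to the sloping floor. It stays in the dispenser and drops 26 mm when the bottom one is drawn.
- prop4_center (a point): Centre of the fifth (top) prop in the dispenser, counted from below, same block and axes as the bottom one; 104 mm above it, square to the sloping floor. It stays in the dispenser and drops 26 mm when the bottom one is drawn.
- kiln_shelf: Flat refractory kiln shelf 180 x 250 x 12 mm with white kiln wash, lying on the table, too heavy to shift. Origin at the centre of its underside; x along its 180 mm side, y along its 250 mm side, z up. Its wash has three bare (tan) marks 30 x 48 mm, 48 mm along y, where props stand: two, near the ends of its -x long side, carry props; the third, in the middle of its +x long side, is empty.
- bare_mark (a point): Centre of the empty bare mark, on the top face of the kiln shelf (12 mm above the table), 50 mm from the shelf's centre towards its +x; axes as the shelf.
- standingA_center (a point): Centre of a prop standing on end on the shelf's mark at x -60, y +90 mm: 64 mm tall, its 44 mm width along the shelf's y, its centre 44 mm above the table.
- standingB_center (a point): The same, on the mark at x -60, y -90 mm.
- bowl: Bystander: small biscuit-fired bowl, 62 mm across the rim and 36 mm high, standing on the kiln shelf between the props. Origin under its middle.
- cup: Bystander: biscuit-fired cup, 62 mm across the rim and 75 mm high. Origin under its middle.
- paddle: Bystander: flat wooden clay paddle, about 300 mm long, 75 mm wide, 16 mm high, lying along the back of the table. Origin under its middle.
- anvil: Bystander: turned wooden clay anvil with a knob grip, 72 mm across and 88 mm high, standing. Origin under its middle.
- rib: Bystander: round flat wooden throwing rib, 80 mm across and 8 mm thick, lying flat. Origin under its middle.
- looptool: Bystander: trimming tool with wire loop, 175 mm long and 12 mm thick, lying flat. Origin under its middle.
There are look-alikes about, which are no part of the job. Leave any turquoise look-alike of the part that bears prop0_center alone.

How it is judged:
On the way, in this order (a step that is already met when the one before it is completed fails the run):
1. the bottom prop is out of the dispenser and the other four have dropped down by one place (distance between prop0_center and seat above 0.085 m and distance between prop1_center and seat below 0.014 m and distance between prop4_center and seat below 0.092 m), for 0.2 s.
2. the prop, still held, rests lightly on end on the empty mark (contact force between prop0 and kiln_shelf above 0.5 N and contact force between the fingers and prop0 above 1 N and horizontal distance between prop0_center and bare_mark below 0.014 m and angle between the x axis of prop0_center and the z axis of kiln_shelf, either way round below 0.15 rad), for 0.2 s.
At the end, for the whole second after the job is handed in: The drawn prop stands on end at rest on the shelf, within 12 mm of the empty mark's centre, upright within 6 degrees, square to it within 15; the other four lie one place lower in the dispenser (within 14 mm); the two standing props still stand, moved under 20 mm (horizontal distance between prop0_center and bare_mark below 0.012 m and height (world z) of prop0_center between 0.04 and 0.048 m and angle between the x axis of each of prop0_center, standingA_center, standingB_center and the z axis of kiln_shelf, either way round below 0.1 rad and angle between the y axis of prop0_center and the y axis of kiln_shelf, either way round below 0.26 rad and linear speed of prop0 below 0.02 m/s and distance between prop1_center and seat below 0.014 m and distance between prop4_center and seat below 0.092 m and distance of each of standingA_center, standingB_center from where it was at the start of the episode below 0.02 m); the robot touches nothing.
It fails at once if the prop bangs or is pressed hard onto the kiln shelf (contact force between prop0 and kiln_shelf above 25 N).
It fails at once if a prop other than the bottom one is taken out of the dispenser (distance of any of prop1_center, prop2_center, prop3_center, prop4_center from where it was at the start of the episode above 0.065 m).
It fails at once if one of the props on the kiln shelf is knocked over or pushed away (distance of any of standingA_center, standingB_center from where it was at the start of the episode above 0.02 m).
It fails at once if a bystander is pushed more than 30 mm (distance of any of bowl, cup, paddle, anvil, rib, looptool from where it was at the start of the episode above 0.03 m).
It also fails if it takes over 56 s, if anything falls off the work surface, if the arm or the gripper's body presses on something with over 40 N, if the wrist force passes 120 N, or if a joint passes its speed limit or range.

## Working session

There is one attempt and no reset: what is moved stays moved. The work goes in short steps, Python scripts to look and compute and a tool call to move; the robot and the scene stay as the last step left them, time stands still between calls to the robot, and variables do not carry over. Pictures are saved under pics/ and viewed, at most 10 in all, crops included, and the job is handed in when it is done.

Besides the shell and the picture viewer there is one more tool, called after "Emit:" by a JSON object that holds its "method" and its "body", one argument or row to a line. servo_tool: Moves the arm, as the interface text tells. Shifts and turns lie within -1 to 1; 1 stands for 40 mm of shift or 0.12 rad of turn. Its arguments: {"type":"object","properties":{"rows":{"type":"array"},"claw":{"type":"number"},"newtons":{"type":"number"}},"required":["rows"]}

```bash
mkdir -p pics
python3 - <<'E'
from station import *
import cv2,numpy as np
o=readout.get_obs();print(o)
for c in ["side","top"]:
    im=grab_frame(c);cv2.imwrite(f"pics/{c}0.png",im[...,::-1])
    for l in ["floor_edge","strip_foot","column_top","seat","dispenser","prop0_center","prop4_center","kiln_shelf","bare_mark","standingA_center","standingB_center","bowl","cup","anvil"]:
        print(c,l,[(np.round(d["xyz"],3).tolist(),round(d["conf"],2)) for d in finder.mark_of(l,c)][:4])
    print(get_calibration(c))
E
```

```text
{'clock': 0.0, 'joint_positions': array([ 1.14188511,  0.47779995,  0.02232836,  1.55644337, -0.01147917,
        1.10929452, -0.08308344]), 'joint_velocities': array([ 0.00034493, -0.00150433,  0.00103283, -0.00070305, -0.00103008,
        0.00034971, -0.00101433]), 'tau': array([ 7.52504020e-04, -5.82845592e+01,  1.53460141e+00, -2.72606868e+01,
       -5.43506315e-02,  1.68618344e-02,  1.38530118e-04]), 'position': array([ 0.21265819, -0.64001793,  0.235685  ]), 'orientation': array([-3.09950679e+00, -5.01578417e-01,  6.84132896e-04]), 'wrist_force': array([-1.46745302, -0.39680285,  0.22147436]), 'ft_torque': array([ 0.00681521,  0.02942981, -0.00199933]), 'finger_force': 0.0, 'width': 0.08783258100053863}
side floor_edge [([0.564, 0.234, 0.082], 0.6)]
side strip_foot [([0.569, 0.231, 0.111], 0.77)]
side column_top [([0.602, 0.23, 0.231], 0.92)]
side seat [([0.598, 0.226, 0.079], 0.9), ([0.598, 0.227, 0.078], 0.61), ([0.794, 0.066, 0.002], 0.54)]
side dispenser [([0.602, 0.234, -0.001], 0.86)]
side prop0_center [([0.597, 0.231, 0.076], 0.73), ([0.466, 0.141, 0.014], 0.7), ([0.396
[... 1572 characters left out ...]
92, 0.013], 0.59)]
top standingA_center [([0.537, -0.129, 0.048], 0.59)]
top standingB_center [([0.574, -0.305, 0.042], 0.5)]
top bowl [([0.581, -0.215, 0.014], 0.73)]
top cup [([0.644, 0.006, 0.001], 0.95), ([0.601, 0.235, 0.081], 0.5)]
top anvil [([0.4, 0.012, -0.0], 0.69)]
{'intrinsics': array([[383.93472095,   0.        , 317.05266466],
       [  0.        , 383.93472095, 197.81022825],
       [  0.        ,   0.        ,   1.        ]]), 'pose': array([[-0.02048677,  0.99397881, -0.10764022,  0.44034004],
       [-0.99966883, -0.02204219, -0.01328026, -0.01009569],
       [-0.01557292,  0.1073325 ,  0.99410121,  1.15882226],
       [ 0.        ,  0.        ,  0.        ,  1.        ]])}
```

View pics/side0.png

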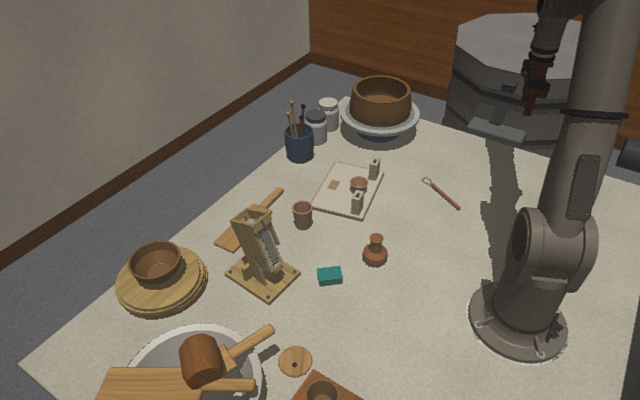

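View pics/top0.png

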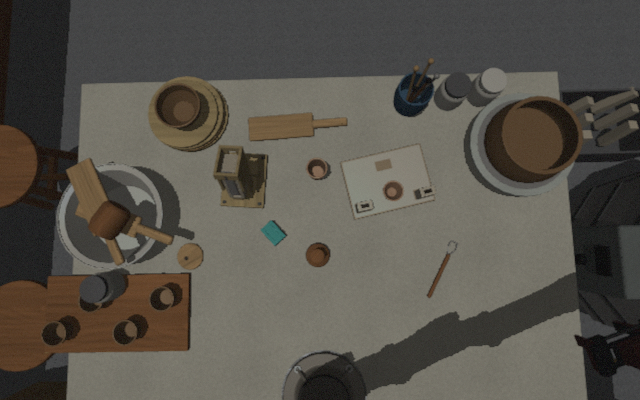

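The only prop look-alike outside is the turquoise block (top image at 273,232; side at 330,275), lying on the table. The real bottom prop is the pale one in the dispenser at about (245,180) in top and (265,262) in side. I'll leave the turquoise one alone and confirm the target with the wrist camera before grasping.

```bash
cat > h.py <<'E'
from station import *
import numpy as np, cv2
from scipy.spatial.transform import Rotation as R
np.set_printoptions(precision=3,suppress=True)
def Rt(yaw,lean,flip=False):
    """tool: z down tipped by lean towards yaw direction; tool x ~ yaw direction"""
    r=R.from_euler('Z',yaw)*R.from_euler('X',np.pi)*R.from_euler('Y',lean)
    # X(pi): x->x,y->-y,z->-z ; Y(lean): z -> +x
    return r*R.from_euler('Z',np.pi) if flip else r
def plan(p,r,maxrows=40,step=1.,cur=None):
    o=readout.get_obs(); p0,r0=(o["position"],R.from_rotvec(o["orientation"])) if cur is None else cur
    d=np.array(p)-p0; w=(r0.inv()*r).as_rotvec()
    n=int(np.ceil(max(np.abs(d).max()*0+np.linalg.norm(d)/.04/step,np.linalg.norm(w)/.12/step,1)))
    print("n",n,"d",d,"w",w)
    c,rc=p0.copy(),r0
    for i in range(min(n,maxrows)):
        t=p0+d*(i+1)/n; s=np.round(rc.inv().apply(t-c)/.04,2); v=np.round(w/n/.12,2)
        print([s.tolist(),v.tolist()],end=",\n" if i%5==4 else ",")
        c=c+rc.apply(s*.04); rc=rc*R.from_rotvec(v*.12)
    print()
def st():
    o=readout.get_obs(); print(o["clock"],o["position"],R.from_rotvec(o["orientation"]).as_matrix().tolist(),o["joint_positions"],o["wrist_force"],o["width"],o["finger_force"])
E
python3 -c "
from h import *
o=readout.get_obs()
plan([.55,-.25,.25],R.from_rotvec(o['orientation']))"
```

```text
n 13 d [0.337 0.391 0.013] w [0. 0. 0.]
[[0.85, -0.51, -0.03], [0.0, 0.0, 0.0]],[[0.85, -0.51, -0.02], [0.0, 0.0, 0.0]],[[0.86, -0.51, -0.03], [0.0, 0.0, 0.0]],[[0.85, -0.5, -0.02], [0.0, 0.0, 0.0]],[[0.85, -0.51, -0.03], [0.0, 0.0, 0.0]],
[[0.85, -0.51, -0.02], [0.0, 0.0, 0.0]],[[0.85, -0.51, -0.03], [0.0, 0.0, 0.0]],[[0.86, -0.51, -0.03], [0.0, 0.0, 0.0]],[[0.85, -0.51, -0.02], [0.0, 0.0, 0.0]],[[0.85, -0.5, -0.03], [0.0, 0.0, 0.0]],
[[0.85, -0.51, -0.02], [0.0, 0.0, 0.0]],[[0.86, -0.51, -0.03], [0.0, 0.0, 0.0]],[[0.85, -0.51, -0.02], [0.0, 0.0, 0.0]],
```

Emit:
{"method": "servo_tool", "body": {
  "rows": [
    [[0.85, -0.5, -0.03], [0, 0, 0]],
    [[0.85, -0.5, -0.03], [0, 0, 0]],
    [[0.85, -0.5, -0.03], [0, 0, 0]],
    [[0.85, -0.5, -0.03], [0, 0, 0]],
    [[0.85, -0.5, -0.03], [0, 0, 0]]
  ],
  "claw": -1
}}

```text
clock: 2.12
position: [0.3434, -0.4911, 0.2429]
orientation: [3.101, 0.502, 0.0]
wrist_force: [0.7, -0.6, -0.6]
width: 0.0878
finger_force: 0.0
```

Emit:
{"method": "servo_tool", "body": {
  "rows": [
    [[0.85, -0.5, -0.03], [0, 0, 0]],
    [[0.85, -0.5, -0.03], [0, 0, 0]],
    [[0.85, -0.5, -0.03], [0, 0, 0]],
    [[0.85, -0.5, -0.03], [0, 0, 0]],
    [[0.85, -0.5, -0.03], [0, 0, 0]]
  ]
}}

```text
clock: 2.75
position: [0.4732, -0.3426, 0.2489]
orientation: [3.101, 0.502, 0.0]
wrist_force: [0.5, 0.3, -0.2]
width: 0.0874
finger_force: 0.0
```

```bash
python3 -c "
from h import *
st()
plan([.48,.13,.25],Rt(-.07,0));plan([.48,.13,.25],Rt(-.07,0,True))"
```

```text
2.75 [ 0.473 -0.343  0.249] [[0.9490102544729337, 0.31524502140223787, 0.0003367288519502051], [0.3152451126892589, -0.9490102471244641, -0.00026415582450971183], [0.0002362853224521114, 0.0003568387111172365, -0.9999999084176858]] [ 0.619  0.322 -0.124  1.759  0.045  1.064 -0.771] [ 0.508  0.326 -0.188] 0.08741611296322649 0.0
n 12 d [0.007 0.473 0.001] w [ 0.    -0.     0.391]
[[0.32, -0.93, -0.0], [0.0, -0.0, 0.27]],[[0.3, -0.94, -0.01], [0.0, -0.0, 0.27]],[[0.26, -0.95, 0.0], [0.0, -0.0, 0.27]],[[0.23, -0.96, -0.0], [0.0, -0.0, 0.27]],[[0.2, -0.96, -0.0], [0.0, -0.0, 0.27]],
[[0.17, -0.97, -0.01], [0.0, -0.0, 0.27]],[[0.14, -0.97, 0.0], [0.0, -0.0, 0.27]],[[0.11, -0.98, -0.0], [0.0, -0.0, 0.27]],[[0.07, -0.99, -0.0], [0.0, -0.0, 0.27]],[[0.04, -0.98, -0.01], [0.0, -0.0, 0.27]],
[[0.02, -0.98, 0.0], [0.0, -0.0, 0.27]],[[-0.03, -0.99, -0.0], [0.0, -0.0, 0.27]],
n 23 d [0.007 0.473 0.001] w [ 0.     0.    -2.751]
[[0.17, -0.49, -0.0], [0.0, 0.0, -1.0]],[[0.22, -0.46, -0.0], [0.0, 0.0, -1.0]],[[0.28, -0.43, -0.0], [0.0, 0.0, -1.0]],[[0.33, -0.39, -0.01], [0.0, 0.0, -1.0]],[[0.38, -0.35, 0.0], [0.0, 0.0, -1.0]],
[[0.41, -0.31, 0.0], [0.0, 0.0, -1.0]],[[0.45, -0.25, 0.0], [0.0, 0.0, -1.0]],[[0.47, -0.2, -0.0], [0.0, 0.0, -1.0]],[[0.5, -0.14, -0.0], [0.0, 0.0, -1.0]],[[0.5, -0.08, -0.0], [0.0, 0.0, -1.0]],
[[0.52, -0.02, -0.0], [0.0, 0.0, -1.0]],[[0.51, 0.04, -0.01], [0.0, 0.0, -1.0]],[[0.5, 0.11, 0.0], [0.0, 0.0, -1.0]],[[0.49, 0.16, 0.0], [0.0, 0.0, -1.0]],[[0.46, 0.22, 0.0], [0.0, 0.0, -1.0]],
[[0.44, 0.28, -0.0], [0.0, 0.0, -1.0]],[[0.39, 0.32, -0.0], [0.0, 0.0, -1.0]],[[0.36, 0.37, -0.0], [0.0, 0.0, -1.0]],[[0.31, 0.41, -0.01], [0.0, 0.0, -1.0]],[[0.26, 0.45, 0.0], [0.0, 0.0, -1.0]],
[[0.2, 0.47, 0.0], [0.0, 0.0, -1.0]],[[0.15, 0.49, 0.0], [0.0, 0.0, -1.0]],[[0.08, 0.51, -0.0], [0.0, 0.0, -1.0]],
```

Emit:
{"method": "servo_tool", "body": {
  "rows": [
    [[0.17, -0.5, 0], [0, 0, -1]],
    [[0.22, -0.46, 0], [0, 0, -1]],
    [[0.28, -0.43, 0], [0, 0, -1]],
    [[0.33, -0.39, 0], [0, 0, -1]],
    [[0.38, -0.35, 0], [0, 0, -1]]
  ]
}}

```text
clock: 3.38
position: [0.474, -0.2398, 0.2488]
orientation: [2.812, 1.401, 0.0]
wrist_force: [-0.7, 0.1, -0.6]
width: 0.0877
finger_force: 0.0
```

Emit:
{"method": "servo_tool", "body": {
  "rows": [
    [[0.41, -0.31, 0], [0, 0, -1]],
    [[0.45, -0.25, 0], [0, 0, -1]],
    [[0.47, -0.2, 0], [0, 0, -1]],
    [[0.5, -0.14, 0], [0, 0, -1]],
    [[0.5, -0.08, 0], [0, 0, -1]]
  ]
}}

```text
clock: 4.0
position: [0.4753, -0.1372, 0.2488]
orientation: [2.272, 2.169, 0.0]
wrist_force: [-0.3, 0.3, 0.6]
width: 0.0874
finger_force: 0.0
```

Emit:
{"method": "servo_tool", "body": {
  "rows": [
    [[0.52, -0.02, 0], [0, 0, -1]],
    [[0.51, 0.04, 0], [0, 0, -1]],
    [[0.5, 0.1, 0], [0, 0, -1]],
    [[0.49, 0.16, 0], [0, 0, -1]],
    [[0.46, 0.22, 0], [0, 0, -1]]
  ]
}}

```text
clock: 4.62
position: [0.4763, -0.0346, 0.2489]
orientation: [1.529, 2.744, 0.0]
wrist_force: [0.5, 0.9, -0.7]
width: 0.0878
finger_force: 0.0
```

```bash
python3 -c "
from h import *
st()
plan([.50,.2,.24],Rt(-.07,0.6,True))"
```

```text
4.625 [ 0.476 -0.035  0.249] [[-0.5259260000167195, 0.8505301708993461, 0.0005204770336552114], [0.8505301935674595, 0.5259261638883849, -0.0002448831304178807], [-0.00048201298046697804, 0.00031389102692993556, -0.9999998345679412]] [ 0.457  0.183 -0.573  1.967  0.116  1.022  0.385] [ 0.452  0.93  -0.651] 0.08777448710028618 0.0
n 10 d [ 0.024  0.235 -0.009] w [-0.284 -0.553 -0.918]
[[0.47, 0.36, 0.02], [-0.24, -0.46, -0.76]],[[0.43, 0.4, 0.01], [-0.24, -0.46, -0.76]],[[0.4, 0.44, -0.0], [-0.24, -0.46, -0.76]],[[0.35, 0.47, -0.01], [-0.24, -0.46, -0.76]],[[0.31, 0.5, -0.02], [-0.24, -0.46, -0.76]],
[[0.26, 0.53, -0.01], [-0.24, -0.46, -0.76]],[[0.21, 0.55, -0.02], [-0.24, -0.46, -0.76]],[[0.16, 0.57, -0.0], [-0.24, -0.46, -0.76]],[[0.11, 0.58, -0.0], [-0.24, -0.46, -0.76]],[[0.05, 0.58, 0.01], [-0.24, -0.46, -0.76]],
```

Emit:
{"method": "servo_tool", "body": {
  "rows": [
    [[0.47, 0.36, 0.02], [-0.24, -0.46, -0.76]],
    [[0.43, 0.4, 0.01], [-0.24, -0.46, -0.76]],
    [[0.4, 0.44, 0], [-0.24, -0.46, -0.76]],
    [[0.35, 0.47, 0], [-0.24, -0.46, -0.76]],
    [[0.31, 0.5, -0.02], [-0.24, -0.46, -0.76]]
  ]
}}

```text
clock: 5.25
position: [0.4888, 0.0829, 0.2443]
orientation: [0.78, 2.721, -0.013]
wrist_force: [0.0, 0.0, -0.2]
width: 0.0878
finger_force: 0.0
```

Emit:
{"method": "servo_tool", "body": {
  "rows": [
    [[0.26, 0.53, 0], [-0.24, -0.46, -0.76]],
    [[0.21, 0.55, -0.02], [-0.24, -0.46, -0.76]],
    [[0.16, 0.57, 0], [-0.24, -0.46, -0.76]],
    [[0.1, 0.58, 0], [-0.24, -0.46, -0.76]],
    [[0.05, 0.58, 0], [-0.24, -0.46, -0.76]]
  ]
}}

```text
clock: 5.88
position: [0.5013, 0.1999, 0.2401]
orientation: [0.097, 2.537, -0.023]
wrist_force: [0.5, 0.7, -0.1]
width: 0.0877
finger_force: 0.0
```

Run:
```python
from h import *
st()
im=grab_frame("wrist");cv2.imwrite("pics/w1.png",im[...,::-1])
for l in ["floor_edge","strip_foot","column_top","seat","dispenser","prop0_center","prop1_center","prop4_center"]:
    print(l,[(np.round(d["xyz"],3).tolist(),round(d["conf"],2)) for d in finder.mark_of(l,"wrist")][:3])
```

```text
5.875 [0.501 0.2   0.24 ] [[-0.8212101331875958, 0.07448761975000288, 0.565743326654403], [0.06437050636438486, 0.9972077060554196, -0.03785800964235306], [-0.5669835580159306, 0.005327803268401463, -0.8237118789066533]] [ 0.004  0.126 -0.786  2.22   0.99   0.634 -0.031] [ 0.452  0.723 -0.078] 0.08773582289479677 0.0
floor_edge [([0.567, 0.234, 0.078], 0.78)]
strip_foot [([0.565, 0.234, 0.109], 0.7)]
column_top [([0.603, 0.23, 0.232], 0.83)]
seat []
dispenser [([0.594, 0.233, 0.002], 0.94), ([0.566, 0.236, 0.078], 0.35)]
prop0_center [([0.6, 0.23, 0.077], 0.87), ([0.463, 0.138, 0.013], 0.78)]
prop1_center [([0.604, 0.23, 0.101], 0.7)]
prop4_center [([0.634, 0.227, 0.177], 0.7)]
```

View pics/w1.png

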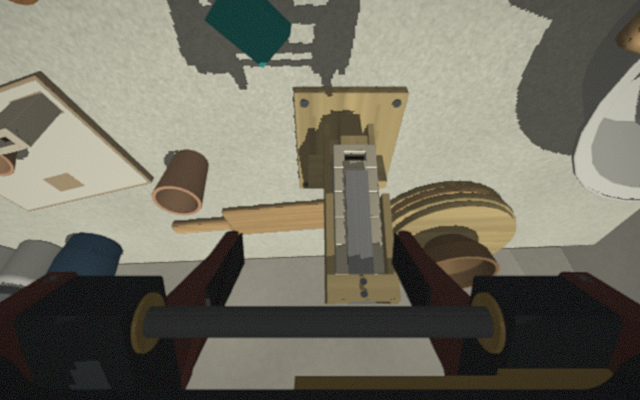

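The wrist view shows the column with its strip, with the bottom prop's hollow front face at about (353,157); the turquoise look-alike is at (250,25). I'll enlarge the foot to confirm it's the right prop.

Run:
```python
from h import *
im=cv2.imread("pics/w1.png")
cv2.imwrite("pics/w1c.png",cv2.resize(im[80:230,285:415],None,fx=4,fy=4,interpolation=cv2.INTER_CUBIC))
```

```text
(no output)
```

View pics/w1c.png

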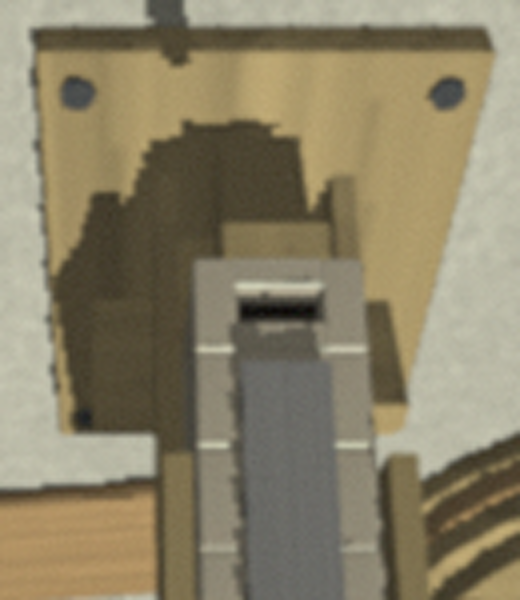

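Run:
```python
from h import *
c=get_calibration("wrist");K=c["intrinsics"];P=c["pose"];print(P)
def bp(cx,cy,z):
    u,v=285+cx/4,80+cy/4
    d=np.linalg.inv(K)@[u,v,1];d=P[:3,:3]@[d[0],-d[1],-d[2]];return P[:3,3]+d*(z-P[2,3])/d[2]
for n,a,b,z in [("bot",(194,260),(361,259),.078),("top",(196,349),(366,348),.1024),("base",(36,40),(491,40),.01),("screws",(78,92),(448,92),.012),("t2",(199,445),(374,444),.1269)]:
    A,B=bp(*a,z),bp(*b,z);print(n,A,B,(A+B)/2,np.linalg.norm(A-B),np.arctan2(*(A-B)[:2][::1]*[-1,1]) , np.degrees(np.arctan2((A-B)[0],-(A-B)[1])))
```

```text
[[ 0.08  -0.624 -0.777  0.354]
 [ 0.997  0.055  0.058  0.21 ]
 [ 0.006 -0.78   0.626  0.317]
 [ 0.     0.     0.     1.   ]]
bot [0.564 0.211 0.078] [0.568 0.254 0.078] [0.566 0.233 0.078] 0.043375958148618714 3.0640723367533997 -4.441586981242278
top [0.572 0.21  0.102] [0.575 0.253 0.102] [0.574 0.232 0.102] 0.042885372824280704 3.0636840807727537 -4.463832410304027
base [0.539 0.17  0.01 ] [0.55  0.298 0.01 ] [0.545 0.234 0.01 ] 0.1280440122110096 3.057921633449076 -4.793996321617192
screws [0.556 0.181 0.012] [0.565 0.288 0.012] [0.56  0.234 0.012] 0.10743196285565607 3.057572158781091 -4.814019745139487
t2 [0.581 0.21  0.127] [0.584 0.253 0.127] [0.582 0.231 0.127] 0.04288566824195018 3.0631037059494948 -4.497085438212397
```

The crop confirms it: five stacked pale props behind the strip. The lowest, with its hollow face at crop (278,305), is the one to draw; its bottom front edge lies on the floor tongue at crop y≈260. Next I plan the pregrasp and the approach.

```bash
python3 -c "
from h import *
r=Rt(-.082,np.pi/4,True)
plan([.5236,.2364,.145],r)
plan([.587,.2312,.0815],r,cur=(np.array([.5236,.2364,.145]),r))"
```

```text
n 3 d [ 0.022  0.038 -0.095] w [ 0.006 -0.185 -0.002]
[[0.32, 0.33, 0.74], [0.02, -0.51, -0.01]],[[0.36, 0.33, 0.72], [0.02, -0.51, -0.01]],[[0.41, 0.33, 0.7], [0.02, -0.51, -0.01]],
n 3 d [ 0.063 -0.005 -0.063] w [0. 0. 0.]
[[-0.0, 0.0, 0.75], [0.0, 0.0, 0.0]],[[-0.0, 0.0, 0.75], [0.0, 0.0, 0.0]],[[-0.0, 0.0, 0.75], [0.0, 0.0, 0.0]],
```

Emit:
{"method": "servo_tool", "body": {
  "rows": [
    [[0.32, 0.33, 0.74], [0.02, -0.51, -0.01]],
    [[0.36, 0.33, 0.72], [0.02, -0.51, -0.01]],
    [[0.41, 0.33, 0.7], [0.02, -0.51, -0.01]],
    [[0, 0, 0], [0, 0, 0]]
  ]
}}

```text
clock: 6.82
position: [0.5202, 0.2348, 0.1443]
orientation: [0.091, 2.371, -0.047]
wrist_force: [-0.8, -0.3, 0.3]
width: 0.0879
finger_force: 0.0
```

Run:
```python
from h import *
st()
plan([.587,.2312,.0815],Rt(-.082,np.pi/4,True))
im=grab_frame("wrist");cv2.imwrite("pics/w2.png",im[...,::-1])
for l in ["floor_edge","strip_foot","prop0_center"]:
    print(l,[(np.round(d["xyz"],3).tolist(),round(d["conf"],2)) for d in finder.mark_of(l,"wrist")][:3])
c=get_calibration("wrist");print(c["intrinsics"].tolist(),c["pose"].tolist())
```

```text
6.825 [0.52  0.235 0.144] [[-0.7162801266942476, 0.07932498986026637, 0.693289496593264], [0.05175975121536334, 0.9968205444529838, -0.0605782990069938], [-0.6958905864121144, -0.007506539823759692, -0.7181085876125406]] [-0.249  0.418 -0.711  2.312  1.66   0.861 -0.782] [-0.832 -0.258  0.344] 0.08794021916217384 0.0
n 3 d [ 0.067 -0.004 -0.063] w [-0.004 -0.016  0.007]
[[-0.04, 0.02, 0.76], [-0.01, -0.04, 0.02]],[[-0.03, 0.02, 0.77], [-0.01, -0.04, 0.02]],[[-0.03, 0.01, 0.76], [-0.01, -0.04, 0.02]],
floor_edge [([0.567, 0.234, 0.079], 0.8), ([0.591, 0.232, 0.004], 0.18)]
strip_foot [([0.565, 0.233, 0.108], 0.7)]
prop0_center [([0.602, 0.231, 0.078], 0.75), ([0.465, 0.138, 0.012], 0.63)]
[[302.0671788971829, 0.0, 317.78419366489396], [0.0, 302.0671788971829, 198.27912582898813], [0.0, 0.0, 1.0]] [[0.08250427302089744, -0.476855853629464, -0.8751008740668735, 0.36344532669957536], [0.9965874400783914, 0.03722741891948577, 0.07367220343242968, 0.24842266939220833], [-0.0025532746208391795, -0.8781928114827094, 0.47829997558938075, 0.19989843536781735], [0.0, 0.0, 0.0, 1.0]]
```

View pics/w2.png

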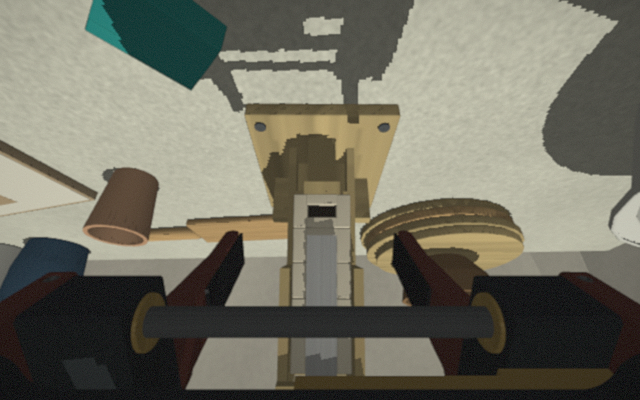

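The prop's face is at (322,212), centred between the fingers at x≈242 and 398, with clear room on both sides. I'll go in along the tool axis.

Emit:
{"method": "servo_tool", "body": {
  "rows": [
    [[-0.03, 0, 0.76], [-0.01, -0.04, 0.02]],
    [[-0.03, 0, 0.77], [-0.01, -0.04, 0.02]],
    [[-0.03, 0, 0.76], [-0.01, -0.04, 0.02]],
    [[0, 0, 0], [0, 0, 0]]
  ]
}}

```text
clock: 7.52
position: [0.5904, 0.2274, 0.0863]
orientation: [0.105, 2.348, -0.039]
wrist_force: [-1.6, -0.7, -0.1]
width: 0.0882
finger_force: 0.0
```

Run:
```python
from h import *
st()
plan([.5875,.2312,.0815],Rt(-.082,np.pi/4,True))
```

```text
7.525 [0.59  0.227 0.086] [[-0.6994936168769915, 0.08793627938416729, 0.7092079319328105], [0.06427297920243577, 0.9961198457850996, -0.06011852441230174], [-0.7117426951453648, 0.0035303825768513396, -0.7024314004271687]] [-0.217  0.604 -0.627  2.232  1.898  0.886 -0.883] [-1.583 -0.694 -0.061] 0.08817281934525975 0.0
n 1 d [-0.003  0.004 -0.005] w [-0.002  0.007 -0.007]
[[0.14, 0.09, 0.03], [-0.02, 0.05, -0.06]],
```

Emit:
{"method": "servo_tool", "body": {
  "rows": [
    [[0.14, 0.09, 0.03], [-0.02, 0.05, -0.06]],
    [[0, 0, 0], [0, 0, 0]]
  ]
}}

```text
clock: 7.78
position: [0.5853, 0.2341, 0.0818]
orientation: [0.089, 2.354, -0.035]
wrist_force: [-1.0, 0.4, 0.6]
width: 0.0879
finger_force: 0.0
```

Emit:
{"method": "servo_tool", "body": {
  "rows": [
    [[0, 0, 0], [0, 0, 0]],
    [[0, 0, 0], [0, 0, 0]],
    [[0, 0, 0], [0, 0, 0]],
    [[0, 0, 0], [0, 0, 0]],
    [[0, 0, 0], [0, 0, 0]]
  ],
  "claw": 1,
  "newtons": 35
}}

```text
clock: 8.4
position: [0.586, 0.2329, 0.0806]
orientation: [0.091, 2.355, -0.038]
wrist_force: [0.4, -1.0, -1.0]
width: 0.0441
finger_force: 34.9
```

Run:
```python
from h import *
st()
im=grab_frame("wrist");cv2.imwrite("pics/w3.png",im[...,::-1])
```

```text
8.4 [0.586 0.233 0.081] [[-0.7052196687058523, 0.07729195757572362, 0.7047632029018829], [0.054675386301600695, 0.9970085021010755, -0.054631940025411746], [-0.7068775148518862, 5.681724334974381e-06, -0.7073359731870983]] [-0.226  0.615 -0.629  2.233  1.9    0.89  -0.884] [ 0.376 -0.964 -0.982] 0.04411143570266542 34.87587665906176
```

View pics/w3.png

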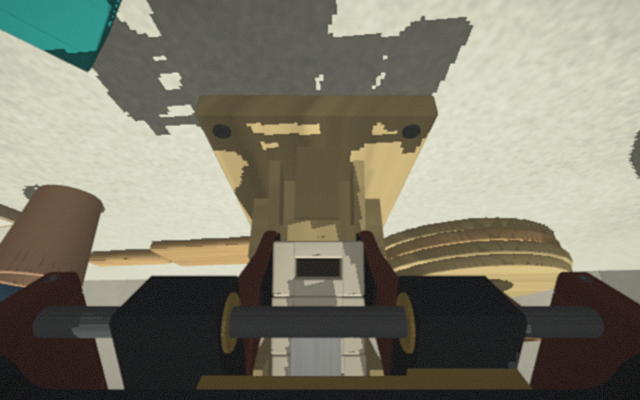

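The grip is on the bottom prop: opening 44.1 mm, with the pads either side of its face at (320,265). I'll draw it out along the slope.

Emit:
{"method": "servo_tool", "body": {
  "rows": [
    [[0.11, 0, -0.23], [0, 0, 0]],
    [[0.17, 0, -0.36], [0, 0, 0]],
    [[0.17, 0, -0.36], [0, 0, 0]],
    [[0.17, 0, -0.36], [0, 0, 0]]
  ]
}}

```text
clock: 8.95
position: [0.5304, 0.2376, 0.1008]
orientation: [0.09, 2.355, -0.037]
wrist_force: [3.2, -0.5, -1.3]
width: 0.044
finger_force: 34.9
```

```bash
python3 -c "
from h import *
st()"
```

```text
8.95 [0.53  0.238 0.101] [[-0.7050039150459809, 0.07629891462975144, 0.7050871970161994], [0.054272967989316155, 0.9970848840715002, -0.053630018662621036], [-0.7071236983127276, 0.0004578017521999836, -0.707089715454896]] [-0.27   0.54  -0.685  2.319  1.816  0.929 -0.924] [ 3.179 -0.473 -1.312] 0.04403595452631932 34.85966742038727
```

Emit:
{"method": "servo_tool", "body": {
  "rows": [
    [[0.17, 0, -0.36], [0, 0, 0]],
    [[0.17, 0, -0.36], [0, 0, 0]],
    [[0, 0, 0], [0, 0, 0]]
  ]
}}

```text
clock: 9.32
position: [0.5003, 0.2404, 0.1113]
orientation: [0.088, 2.355, -0.036]
wrist_force: [0.1, 0.5, -0.9]
width: 0.0442
finger_force: 34.9
```

Run:
```python
from h import *
st()
for c in ["side","wrist"]:
    im=grab_frame(c)
    cv2.imwrite(f"pics/d_{c}.png",im[...,::-1])
    for l in ["prop0_center","prop1_center","prop4_center"]:
        print(c,l,[(np.round(d["xyz"],3).tolist(),round(d["conf"],2)) for d in finder.mark_of(l,c)][:3])
a=cv2.imread("pics/d_side.png")[190:310,210:340];b=cv2.imread("pics/d_wrist.png")
cv2.imwrite("pics/d.png",np.hstack([cv2.resize(a,(400,369)),cv2.resize(b[100:385,150:480],(400,369))]))
```

```text
9.325 [0.5   0.24  0.111] [[-0.7054585087476399, 0.07418423256684467, 0.7048581361338071], [0.05279233118640681, 0.9972444552710269, -0.052119729461098406], [-0.7067823301437728, 0.00044279754025244866, -0.7074309448468292]] [-0.298  0.499 -0.72   2.36   1.761  0.947 -0.941] [ 0.133  0.486 -0.886] 0.04418606994699293 34.87140476703644
side prop0_center [([0.516, 0.239, 0.109], 0.47), ([0.464, 0.137, 0.014], 0.45)]
side prop1_center [([0.514, 0.237, 0.108], 0.69), ([0.597, 0.232, 0.082], 0.53)]
side prop4_center [([0.627, 0.231, 0.151], 0.66)]
wrist prop0_center [([0.464, 0.138, 0.014], 0.9), ([0.517, 0.238, 0.106], 0.82)]
wrist prop1_center [([0.517, 0.241, 0.107], 0.68)]
wrist prop4_center []
```

View pics/d.png

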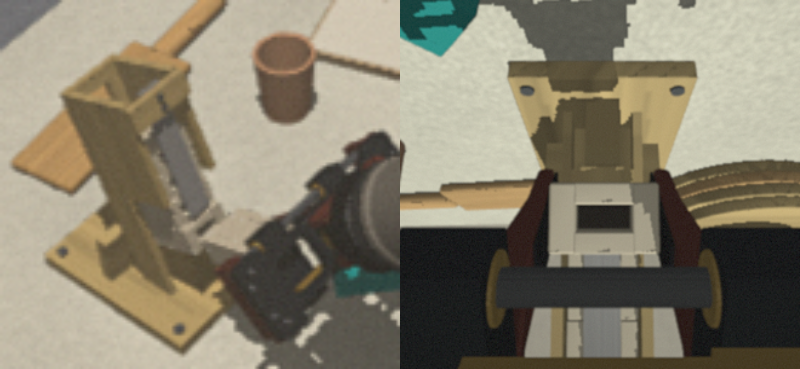

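The left crop shows the prop fully out of the foot at crop (235,230), and the stack has dropped: the top cell is empty and the estimates for prop1 and prop4 agree. The prop hangs straight in the fingers (right crop). Now I'll refine the mark and plan the transfer.

Run:
```python
from h import *
for c in ["top","side"]:
    im=cv2.imread(f"pics/{c}0.png"); k=get_calibration(c);K=k["intrinsics"];P=k["pose"]
    hsv=cv2.cvtColor(im,cv2.COLOR_BGR2HSV)
    g=grab_frame(c)
    m=[d for d in finder.masks_of("kiln_shelf",c)][0]["region"]
    hull=np.zeros(m.shape,np.uint8);ct=np.argwhere(m)[:,::-1].astype(np.int32);cv2.fillConvexPoly(hull,cv2.convexHull(ct),1)
    def bp(uv,z=.012):
        uv=np.atleast_2d(uv);d=np.c_[uv,np.ones(len(uv))]@np.linalg.inv(K).T*[1,-1,-1]@P[:3,:3].T
        return (P[:3,3]+d*((z-P[2,3])/d[:,2])[:,None])[:,:2]
    w=bp(ct); r=cv2.minAreaRect((w*1000).astype(np.float32));print(c,"shelf",r)
    # tan: near predicted mark
    mk=np.array([.663,-.192]); ys,xs=np.nonzero(hull); wp=bp(np.c_[xs,ys]); near=np.linalg.norm(wp-mk,axis=1)<.045
    S=hsv[ys,xs,1].astype(int); s=S[near]; t=(s.min()+s.max())/2; sel=near.copy(); sel[near]=s>t
    q=wp[sel]; print(c,"mark",q.mean(0),len(q),cv2.minAreaRect((q*1000).astype(np.float32)),s.min(),s.max())
p=np.array([.50,.2404,.1113]);o=readout.get_obs();r0=R.from_rotvec(o["orientation"])
```

```text
top shelf ((613.155517578125, -207.88177490234375), (181.0498809814453, 252.50628662109375), 12.158123970031738)
top mark [ 0.665 -0.195] 163 ((672.952392578125, -190.17425537109375), (54.520668029785156, 53.072044372558594), 14.135760307312012) 19 80
side shelf ((611.2012329101562, -196.1093292236328), (176.40867614746094, 259.491943359375), 12.274399757385254)
side mark [ 0.662 -0.193] 80 ((671.7461547851562, -190.42970275878906), (51.89811325073242, 46.134552001953125), 12.22676944732666) 32 96
```

```bash
cat >> h.py <<'E'
RT=lambda yaw=.213:Rt(yaw,-np.radians(25),True)
CT=np.array([-.0078,0,.0118])
def tcp(C,yaw=.213): return np.array(C)-RT(yaw).apply(CT)
E
python3 - <<'E'
from h import *
r1=Rt(-.03,np.radians(15),True);p1=np.array([.49,.15,.22])
plan(p1,r1)
t=tcp([.663,-.194,.044]);print(t)
plan(t+[0,0,.09],RT(),cur=(p1,r1))
E
```

```text
n 5 d [-0.012 -0.09   0.109] w [-0.024  0.523 -0.041]
[[-0.37, -0.45, -0.4], [-0.04, 0.87, -0.07]],[[-0.32, -0.45, -0.44], [-0.04, 0.87, -0.07]],[[-0.27, -0.45, -0.48], [-0.04, 0.87, -0.07]],[[-0.21, -0.46, -0.5], [-0.04, 0.87, -0.07]],[[-0.16, -0.45, -0.52], [-0.04, 0.87, -0.07]],

[ 0.661 -0.194  0.058]
n 10 d [ 0.171 -0.344 -0.072] w [ 0.022  0.695 -0.247]
[[-0.39, -0.85, 0.29], [0.02, 0.58, -0.21]],[[-0.39, -0.85, 0.27], [0.02, 0.58, -0.21]],[[-0.38, -0.87, 0.24], [0.02, 0.58, -0.21]],[[-0.38, -0.88, 0.21], [0.02, 0.58, -0.21]],[[-0.37, -0.88, 0.2], [0.02, 0.58, -0.21]],
[[-0.37, -0.89, 0.17], [0.02, 0.58, -0.21]],[[-0.34, -0.91, 0.14], [0.02, 0.58, -0.21]],[[-0.34, -0.91, 0.13], [0.02, 0.58, -0.21]],[[-0.32, -0.91, 0.1], [0.02, 0.58, -0.21]],[[-0.31, -0.93, 0.09], [0.02, 0.58, -0.21]],
```

Emit:
{"method": "servo_tool", "body": {
  "rows": [
    [[-0.37, -0.45, -0.4], [-0.04, 0.87, -0.07]],
    [[-0.32, -0.45, -0.44], [-0.04, 0.87, -0.07]],
    [[-0.27, -0.45, -0.48], [-0.04, 0.87, -0.07]],
    [[-0.21, -0.46, -0.5], [-0.04, 0.87, -0.07]],
    [[-0.16, -0.45, -0.52], [-0.04, 0.87, -0.07]]
  ]
}}

```text
clock: 10.55
position: [0.489, 0.16, 0.1964]
orientation: [0.066, 2.785, -0.052]
wrist_force: [-0.1, -1.1, -0.9]
width: 0.0438
finger_force: 34.9
```

Run:
```python
from h import *
st()
plan(tcp([.663,-.194,.134]),RT(),step=.8)
```

```text
10.55 [0.489 0.16  0.196] [[-0.9363974317880852, 0.05209254863440866, 0.3470536213864509], [0.03908546770045828, 0.998249889383535, -0.04437887515920579], [-0.34875804787175113, -0.02799151161569715, -0.9367946943285672]] [ 0.162  0.212 -0.814  2.163  0.666  0.669  0.406] [-0.143 -1.141 -0.876] 0.043825244938511865 34.87074315547943
n 13 d [ 0.172 -0.354 -0.048] w [-0.018  0.784 -0.273]
[[-0.3, -0.66, 0.23], [-0.01, 0.5, -0.18]],[[-0.31, -0.67, 0.22], [-0.01, 0.5, -0.18]],[[-0.3, -0.67, 0.19], [-0.01, 0.5, -0.18]],[[-0.29, -0.68, 0.18], [-0.01, 0.5, -0.18]],[[-0.3, -0.69, 0.15], [-0.01, 0.5, -0.18]],
[[-0.28, -0.69, 0.14], [-0.01, 0.5, -0.18]],[[-0.28, -0.71, 0.12], [-0.01, 0.5, -0.18]],[[-0.27, -0.7, 0.11], [-0.01, 0.5, -0.18]],[[-0.26, -0.71, 0.08], [-0.01, 0.5, -0.18]],[[-0.25, -0.72, 0.07], [-0.01, 0.5, -0.18]],
[[-0.24, -0.72, 0.06], [-0.01, 0.5, -0.18]],[[-0.23, -0.73, 0.04], [-0.01, 0.5, -0.18]],[[-0.21, -0.74, 0.03], [-0.01, 0.5, -0.18]],
```

Emit:
{"method": "servo_tool", "body": {
  "rows": [
    [[-0.3, -0.66, 0.1], [-0.01, 0.5, -0.18]],
    [[-0.31, -0.67, 0.1], [-0.01, 0.5, -0.18]],
    [[-0.3, -0.67, 0.1], [-0.01, 0.5, -0.18]],
    [[-0.29, -0.68, 0.1], [-0.01, 0.5, -0.18]],
    [[-0.3, -0.69, 0.1], [-0.01, 0.5, -0.18]]
  ]
}}

```text
clock: 11.18
position: [0.551, 0.0238, 0.1956]
orientation: [-0.085, 3.086, -0.066]
wrist_force: [0.4, 1.0, -1.3]
width: 0.0439
finger_force: 34.9
```

Emit:
{"method": "servo_tool", "body": {
  "rows": [
    [[-0.28, -0.69, 0.1], [-0.01, 0.5, -0.18]],
    [[-0.28, -0.71, 0.1], [-0.01, 0.5, -0.18]],
    [[-0.27, -0.7, 0.1], [-0.01, 0.5, -0.18]],
    [[-0.26, -0.71, 0.08], [-0.01, 0.5, -0.18]],
    [[-0.25, -0.72, 0.07], [-0.01, 0.5, -0.18]]
  ]
}}

```text
clock: 11.8
position: [0.6169, -0.1125, 0.1796]
orientation: [0.227, -2.883, 0.069]
wrist_force: [0.9, 0.8, -1.6]
width: 0.0441
finger_force: 34.9
```

Run:
```python
from h import *
st()
plan(tcp([.663,-.194,.134]),RT(),step=.8)
```

```text
11.8 [ 0.617 -0.112  0.18 ] [[-0.9571320291201282, -0.1597591921070291, -0.24160976671007214], [-0.14807055930656648, 0.9867782679170012, -0.06590720319785633], [0.24894454864291907, -0.027306601839707397, -0.968132718792698]] [ 0.5    0.682 -0.709  1.511  0.463  1.378  1.426] [ 0.919  0.762 -1.588] 0.04406910000040825 34.8688280582428
n 4 d [ 0.044 -0.082 -0.032] w [-0.008  0.184 -0.059]
[[-0.24, -0.54, 0.16], [-0.02, 0.38, -0.12]],[[-0.23, -0.55, 0.14], [-0.02, 0.38, -0.12]],[[-0.24, -0.55, 0.14], [-0.02, 0.38, -0.12]],[[-0.23, -0.56, 0.12], [-0.02, 0.38, -0.12]],
```

Emit:
{"method": "servo_tool", "body": {
  "rows": [
    [[-0.24, -0.54, 0.16], [-0.02, 0.38, -0.12]],
    [[-0.23, -0.55, 0.14], [-0.02, 0.38, -0.12]],
    [[-0.24, -0.55, 0.14], [-0.02, 0.38, -0.12]],
    [[-0.23, -0.56, 0.12], [-0.02, 0.38, -0.12]],
    [[0, 0, 0], [0, 0, 0]]
  ]
}}

```text
clock: 12.42
position: [0.6606, -0.1949, 0.1462]
orientation: [0.282, -2.694, 0.061]
wrist_force: [0.7, 0.7, -1.5]
width: 0.0436
finger_force: 34.9
```

Run:
```python
from h import *
st()
plan(tcp([.663,-.194,.114]),RT(),step=.8)
for c in ["wrist","top","side"]:
    im=grab_frame(c);cv2.imwrite(f"pics/p_{c}.png",im[...,::-1])
    for l in ["bare_mark","prop0_center","standingA_center","standingB_center"]:
        print(c,l,[(np.round(d["xyz"],3).tolist(),round(d["conf"],2)) for d in finder.mark_of(l,c)][:4])
k=get_calibration("wrist");print(k["pose"].tolist())
a=cv2.imread("pics/p_wrist.png");b=cv2.imread("pics/p_side.png")[120:230,290:430]
cv2.imwrite("pics/p.png",np.vstack([cv2.resize(a[:230],(800,288)),cv2.resize(b,(396,312),interpolation=cv2.INTER_CUBIC).repeat(1,0) if 0 else np.hstack([cv2.resize(b,(400,312),interpolation=cv2.INTER_CUBIC),cv2.resize(cv2.imread("pics/p_top.png")[110:220,330:470],(400,312),interpolation=cv2.INTER_CUBIC)])]))
```

```text
12.425 [ 0.661 -0.195  0.146] [[-0.8871822577379331, -0.20708765535417592, -0.4123376584244209], [-0.18813432268605787, 0.9783220758297626, -0.08655283110102782], [0.4213230567895408, 0.0007867299758136381, -0.9069102838062115]] [ 0.462  0.887 -0.625  1.221  0.526  1.621  1.604] [ 0.728  0.691 -1.522] 0.043586872238728626 34.867719411849976
n 1 d [ 0.     0.001 -0.018] w [ 0.003  0.001 -0.004]
[[-0.2, 0.01, 0.41], [0.02, 0.01, -0.03]],
wrist bare_mark [([0.663, -0.194, 0.014], 0.59), ([0.578, -0.214, 0.012], 0.3)]
wrist prop0_center [([0.664, -0.195, 0.134], 0.61)]
wrist standingA_center [([0.534, -0.133, 0.045], 0.95)]
wrist standingB_center [([0.574, -0.309, 0.042], 0.87)]
top bare_mark [([0.663, -0.192, 0.009], 0.73)]
top prop0_center [([0.662, -0.192, 0.141], 0.77), ([0.465, 0.139, 0.01], 0.57), ([0.664, -0.192, 0.011], 0.2)]
top standingA_center [([0.534, -0.128, 0.047], 0.69)]
top standingB_center [([0.402, 0.389, 0.002], 0.43), ([0.573, -0.307, 0.044], 0.4)]
side bare_mark [([0.666, -0.193, 0.015], 0.58), ([0.572, -0.306, 0.04], 0.35), ([0.567, 0.234, 0.111], 0.3), ([0.603, 0.23, -0.002], 0.24)]
side prop0_center [([0.467, 0.138, 0.013], 0.95), ([0.664, -0.19, 0.134], 0.74)]
side standingA_center [([0.537, -0.132, 0.049], 0.84), ([0.615, -0.207, 0.002], 0.23)]
side standingB_center [([0.572, -0.309, 0.041], 0.75)]
[[-0.209827036033324, -0.9683735846768471, 0.13500079795905873, 0.6515909687089837], [0.977737885978353, -0.2079744788216944, 0.02784317656850172, -0.19485027065312394], [0.0011141238936177023, 0.1378376460150021, 0.9904542099809519, 0.31651928822983755], [0.0, 0.0, 0.0, 1.0]]
```

View pics/p.png

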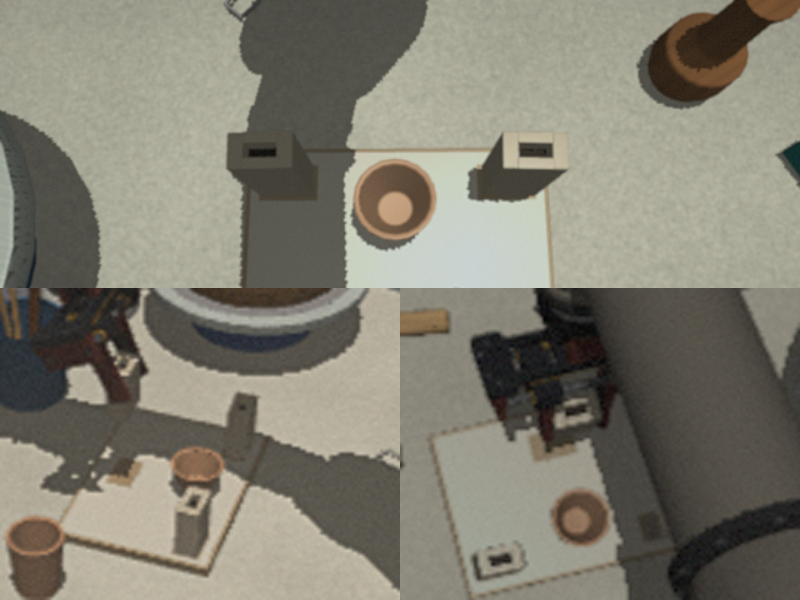

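The prop hangs over the mark. Side crop: prop at (125,365), mark at (123,470); both standing props and the bowl are untouched. Prop and mark estimates agree within 2 mm. I'll lower it.

Emit:
{"method": "servo_tool", "body": {
  "rows": [
    [[-0.21, 0, 0.45], [0.02, 0, -0.03]],
    [[-0.21, 0, 0.45], [0, 0, 0]],
    [[-0.21, 0, 0.45], [0, 0, 0]],
    [[-0.11, 0, 0.23], [0, 0, 0]],
    [[0, 0, 0], [0, 0, 0]]
  ],
  "newtons": 20
}}

```text
clock: 13.8
position: [0.6608, -0.193, 0.0774]
orientation: [0.292, -2.694, 0.063]
wrist_force: [0.4, 0.1, -0.7]
width: 0.044
finger_force: 19.9
```

Run:
```python
from h import *
st()
plan(tcp([.663,-.194,.050]),RT())
for c in ["wrist","top","side"]:
    im=grab_frame(c);cv2.imwrite(f"pics/q_{c}.png",im[...,::-1])
    for l in ["prop0_center"]:
        print(c,l,[(np.round(d["xyz"],3).tolist(),round(d["conf"],2)) for d in finder.mark_of(l,c)][:4])
```

```text
13.8 [ 0.661 -0.193  0.077] [[-0.8863308085323152, -0.21375687176842842, -0.41076233714671095], [-0.1943892311011217, 0.9768863389214237, -0.0889151711498788], [0.4202743445398105, 0.0010395193471875869, -0.9073964925660445]] [ 0.456  0.954 -0.611  1.258  0.558  1.529  1.58 ] [ 0.371  0.15  -0.716] 0.04400996187276888 19.90993469953537
n 1 d [ 0.    -0.001 -0.013] w [-0.     0.003  0.003]
[[-0.14, -0.04, 0.31], [-0.0, 0.02, 0.02]],
wrist prop0_center [([0.663, -0.193, 0.064], 0.81)]
top prop0_center [([0.466, 0.142, 0.011], 0.79), ([0.664, -0.189, 0.072], 0.54), ([0.537, -0.128, 0.048], 0.35)]
side prop0_center [([0.466, 0.137, 0.011], 0.96), ([0.666, -0.195, 0.065], 0.66), ([0.645, 0.003, 0.005], 0.19)]
```

Emit:
{"method": "servo_tool", "body": {
  "rows": [
    [[-0.06, -0.02, 0.14], [0, 0, 0.02]],
    [[-0.06, -0.02, 0.14], [0, 0, 0]],
    [[0, 0, 0], [0, 0, 0]]
  ]
}}

```text
clock: 14.48
position: [0.6607, -0.1949, 0.0656]
orientation: [0.288, -2.695, 0.064]
wrist_force: [0.3, 0.5, -1.5]
width: 0.0436
finger_force: 19.9
```

Emit:
{"method": "servo_tool", "body": {
  "rows": [
    [[-0.02, 0, 0.045], [0, 0, 0]],
    [[0, 0, 0], [0, 0, 0]]
  ]
}}

```text
clock: 14.72
position: [0.6613, -0.1947, 0.0645]
orientation: [0.288, -2.696, 0.064]
wrist_force: [0.2, -0.6, -2.0]
width: 0.0438
finger_force: 19.9
```

Emit:
{"method": "servo_tool", "body": {
  "rows": [
    [[-0.02, 0, 0.045], [0, 0, 0]],
    [[0, 0, 0], [0, 0, 0]]
  ]
}}

```text
clock: 14.98
position: [0.6612, -0.1947, 0.0625]
orientation: [0.288, -2.696, 0.064]
wrist_force: [0.3, -0.1, -1.2]
width: 0.0442
finger_force: 19.9
```

Emit:
{"method": "servo_tool", "body": {
  "rows": [
    [[-0.02, 0, 0.045], [0, 0, 0]],
    [[0, 0, 0], [0, 0, 0]]
  ]
}}

```text
clock: 15.22
position: [0.6611, -0.1948, 0.0604]
orientation: [0.288, -2.696, 0.064]
wrist_force: [-0.4, 0.3, -1.0]
width: 0.0444
finger_force: 19.9
```

Emit:
{"method": "servo_tool", "body": {
  "rows": [
    [[-0.016, 0, 0.034], [0, 0, 0]],
    [[0, 0, 0], [0, 0, 0]]
  ]
}}

```text
clock: 15.48
position: [0.6612, -0.1947, 0.059]
orientation: [0.288, -2.696, 0.064]
wrist_force: [0.1, 0.2, -1.0]
width: 0.044
finger_force: 19.9
```

Emit:
{"method": "servo_tool", "body": {
  "rows": [
    [[-0.012, 0, 0.025], [0, 0, 0]],
    [[0, 0, 0], [0, 0, 0]]
  ]
}}

```text
clock: 15.72
position: [0.6612, -0.1947, 0.0579]
orientation: [0.288, -2.696, 0.064]
wrist_force: [1.0, -1.6, -1.2]
width: 0.0441
finger_force: 19.9
```

Emit:
{"method": "servo_tool", "body": {
  "rows": [
    [[-0.012, 0, 0.025], [0, 0, 0]],
    [[0, 0, 0], [0, 0, 0]]
  ]
}}

```text
clock: 15.98
position: [0.6612, -0.1947, 0.0568]
orientation: [0.288, -2.696, 0.064]
wrist_force: [-0.1, -0.0, -2.1]
width: 0.0441
finger_force: 19.9
```

Emit:
{"method": "servo_tool", "body": {
  "rows": [
    [[-0.012, 0, 0.025], [0, 0, 0]],
    [[0, 0, 0], [0, 0, 0]]
  ]
}}

```text
clock: 16.23
position: [0.6614, -0.195, 0.0563]
orientation: [0.288, -2.696, 0.065]
wrist_force: [-0.1, -0.9, 2.0]
width: 0.0439
finger_force: 20.0
```

Emit:
{"method": "servo_tool", "body": {
  "rows": [
    [[-0.012, 0, 0.025], [0, 0, 0]],
    [[0, 0, 0], [0, 0, 0]]
  ]
}}

```text
clock: 16.48
position: [0.6615, -0.1952, 0.056]
orientation: [0.287, -2.696, 0.066]
wrist_force: [-0.1, -0.8, 7.2]
width: 0.0439
finger_force: 20.0
```

Contact felt: about 8 N up against a baseline of about -1 N. I'll hold and check the pose before letting go.

Emit:
{"method": "servo_tool", "body": {
  "rows": [
    [[0, 0, 0], [0, 0, 0]],
    [[0, 0, 0], [0, 0, 0]],
    [[0, 0, 0], [0, 0, 0]],
    [[0, 0, 0], [0, 0, 0]]
  ]
}}

```text
clock: 16.98
position: [0.6615, -0.1952, 0.056]
orientation: [0.287, -2.696, 0.066]
wrist_force: [-0.9, -0.3, 6.6]
width: 0.0438
finger_force: 20.0
```

Run:
```python
from h import *
st()
for c in ["wrist","top","side"]:
    im=grab_frame(c);cv2.imwrite(f"pics/r_{c}.png",im[...,::-1])
    for l in ["prop0_center","bare_mark"]:
        print(c,l,[(np.round(d["xyz"],3).tolist(),round(d["conf"],2)) for d in finder.mark_of(l,c)][:4])
f=lambda c,y0,y1,x0,x1:cv2.resize(cv2.imread(f"pics/r_{c}.png")[y0:y1,x0:x1],(400,300),interpolation=cv2.INTER_CUBIC)
cv2.imwrite("pics/r.png",np.vstack([np.hstack([f("side",140,200,290,370),f("top",130,190,350,430)]),cv2.resize(cv2.imread("pics/r_wrist.png")[160:400],(800,300))]))
```

```text
16.975 [ 0.662 -0.195  0.056] [[-0.8878629179979572, -0.2111455481093633, -0.40879945738436263], [-0.19101110878833988, 0.9774529281521837, -0.09000294198619854], [0.41858594716450015, -0.001825037073208302, -0.9081753542549368]] [ 0.455  0.978 -0.604  1.263  0.57   1.501  1.572] [-0.9   -0.286  6.575] 0.04378453599114069 19.997344315052032
wrist prop0_center [([0.575, -0.313, 0.044], 0.73), ([0.646, 0.01, -0.0], 0.26)]
wrist bare_mark [([0.58, -0.216, 0.011], 0.27)]
top prop0_center [([0.469, 0.14, 0.01], 0.72), ([0.665, -0.196, 0.048], 0.63)]
top bare_mark [([0.664, -0.193, 0.01], 0.66)]
side prop0_center [([0.466, 0.139, 0.013], 0.73), ([0.666, -0.198, 0.045], 0.58)]
side bare_mark [([0.664, -0.197, 0.01], 0.97)]
```

View pics/r.png

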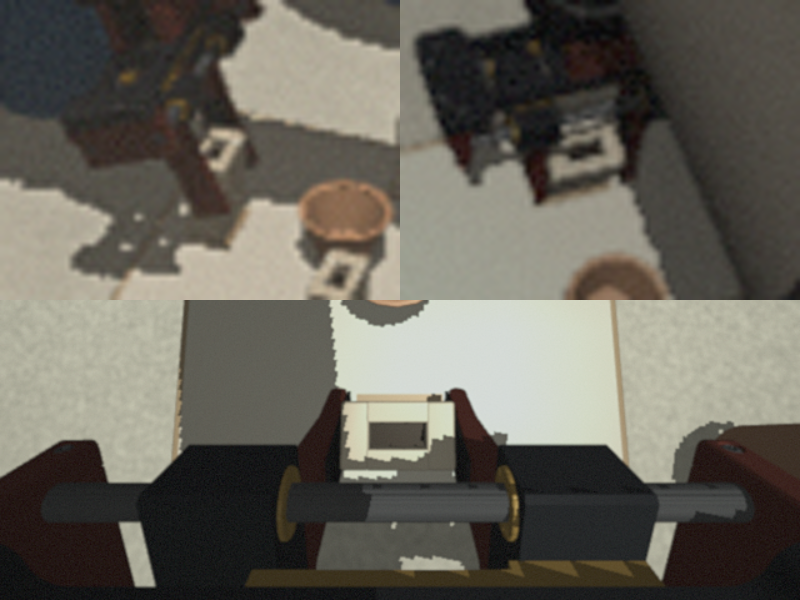

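The prop stands flat on the mark. Wrist crop: its top face at (398,440) is square to the shelf edges, with an even tan rim at (400,398). The estimates put it within about 3 mm. I'll ease off slightly, release and retreat.

Emit:
{"method": "servo_tool", "body": {
  "rows": [
    [[0.006, 0, -0.012], [0, 0, 0]],
    [[0, 0, 0], [0, 0, 0]],
    [[0, 0, 0], [0, 0, 0]]
  ]
}}

```text
clock: 17.8
position: [0.6615, -0.1953, 0.056]
orientation: [0.287, -2.696, 0.066]
wrist_force: [0.2, -1.2, 6.0]
width: 0.0437
finger_force: 20.0
```

Emit:
{"method": "servo_tool", "body": {
  "rows": [
    [[0, 0, 0], [0, 0, 0]],
    [[0, 0, 0], [0, 0, 0]],
    [[0, 0, 0], [0, 0, 0]],
    [[0, 0, 0], [0, 0, 0]]
  ],
  "claw": -0.5
}}

```text
clock: 18.3
position: [0.6612, -0.1946, 0.055]
orientation: [0.288, -2.696, 0.064]
wrist_force: [0.3, 0.4, 0.4]
width: 0.0657
finger_force: 0.0
```

Emit:
{"method": "servo_tool", "body": {
  "rows": [
    [[0, 0, -0.3], [0, 0, 0]],
    [[0, 0, -0.7], [0, 0, 0]],
    [[0, 0, -0.9], [0, 0, 0]],
    [[0, 0, -0.9], [0, 0, 0]],
    [[0, 0, 0], [0, 0, 0]]
  ]
}}

```text
clock: 18.92
position: [0.7097, -0.1835, 0.1606]
orientation: [0.289, -2.703, 0.065]
wrist_force: [0.1, -0.7, 0.0]
width: 0.0659
finger_force: 0.0
```

Run:
```python
from h import *
st()
for c in ["wrist","top","side"]:
    im=grab_frame(c);cv2.imwrite(f"pics/s_{c}.png",im[...,::-1])
    for l in ["prop0_center","standingA_center","standingB_center","prop4_center"]:
        print(c,l,[(np.round(d["xyz"],3).tolist(),round(d["conf"],2)) for d in finder.mark_of(l,c)][:4])
f=lambda c,y0,y1,x0,x1:cv2.resize(cv2.imread(f"pics/s_{c}.png")[y0:y1,x0:x1],(400,300),interpolation=cv2.INTER_CUBIC)
cv2.imwrite("pics/s.png",np.vstack([np.hstack([f("side",140,230,290,410),f("top",130,220,330,450)]),cv2.resize(cv2.imread("pics/s_wrist.png")[160:400],(800,300))]))
```

```text
18.925 [ 0.71  -0.184  0.161] [[-0.8903138646895802, -0.21178432918470572, -0.40309877232917485], [-0.19222941609701535, 0.977315014409119, -0.08890002360800417], [0.4127821143515114, -0.0016614819551760973, -0.9108282854354098]] [ 0.396  0.943 -0.613  1.06   0.534  1.701  1.625] [ 0.055 -0.736  0.041] 0.06589330200540604 0.0
wrist prop0_center [([0.665, -0.195, 0.044], 0.73)]
wrist standingA_center [([0.535, -0.131, 0.044], 0.75)]
wrist standingB_center [([0.575, -0.309, 0.044], 0.91), ([0.669, -0.196, 0.044], 0.52), ([0.576, -0.216, 0.011], 0.22)]
wrist prop4_center []
top prop0_center [([0.465, 0.142, 0.01], 0.89), ([0.662, -0.193, 0.048], 0.71), ([0.792, 0.062, -0.001], 0.57)]
top standingA_center [([0.537, -0.125, 0.046], 0.45)]
top standingB_center [([0.593, 0.232, 0.081], 0.52)]
top prop4_center [([0.627, 0.23, 0.152], 0.74)]
side prop0_center [([0.466, 0.139, 0.011], 0.71), ([0.665, -0.198, 0.04], 0.47)]
side standingA_center [([0.536, -0.132, 0.044], 0.69), ([0.602, 0.23, 0.233], 0.5)]
side standingB_center [([0.572, -0.309, 0.044], 0.62)]
side prop4_center []
```

View pics/s.png

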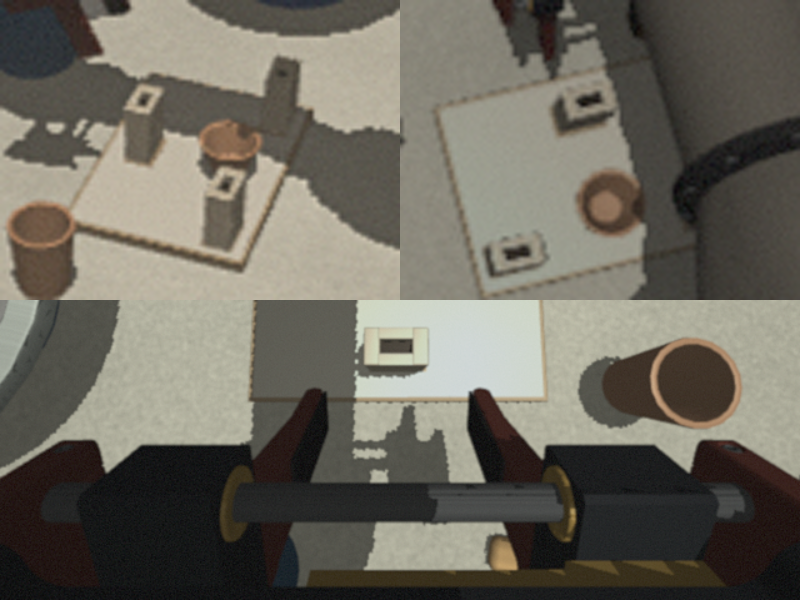

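The prop stands upright, square and centred on the mark, at (143,125) in the side crop and (587,103) in the top crop. The other props are undisturbed and the robot is clear, so I'm handing it in.

```bash
python3 -c "
from station import manip
print(manip.finish_job())"
```

```text
the job is handed in; nothing more can be done
None
```

The bottom prop stands upright and square on the empty mark, about 3 mm or less from centre by the camera estimates; the other four props dropped one place, nothing else looked disturbed, and the job is handed in (no verdict was returned).

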